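# Ink a rubber stamp and hold it on a notebook label

## Task

Pick up the oblong rubber stamp by its handle, dab it flat in the middle of the open ink pad, then print it on the blank paper label pasted on the handmade notebook: flat, centred on the label, its long side along the label's long side (either way round), and touching the cover only there. Finish while still holding the stamp by its handle and pressing it lightly on the label, about 5 N, so that its foam cushion is partly squeezed but not flattened. Never press hard, do not shove the notebook or the ink pad about, and leave everything else on the table where it is.

Things in the scene. Friction and masses are not known exactly. Their poses are not given: they have to be found in the camera images.
- stamp: the oblong beech-wood rubber stamp, about 0.1 kg, 70 mm tall, longest-faced of the three stamps (the others are round and small square), standing on its rubber face. Origin: centre of its underside; x along its long side, z up. From below: rubber face 54 (x) x 34 (y) x 4 mm; 6 mm pale foam cushion; wooden mount 58 x 38 mm from 10 to 24 mm up; then the handle
- stamp_grip (a point): centre of the oblong stamp's handle, 52 mm above its (unsqueezed) rubber face; axes as the stamp's. The handle is a flat-sided ridge of 54 (x) x 20 (y) mm, from 34 to 70 mm up, with a paper patch on top: pinch it across its 20 mm width
- stamp_face (a point): centre of the underside of the oblong stamp's rubber face; axes as the stamp's. The foam lets the rubber (and this point) move up to 6 mm into the mount: it starts to yield at about 1 N, then takes 1.8 N per mm (about 5 N at 2 mm, 12 N when flattened)
- pad: the open ink pad, a low loose dark tin (0.3 kg) 86 (x) x 126 (y) mm and 12 mm high, with a black felt standing 4 mm proud of it; its shallow lid (88 x 128 x 7 mm) is folded right back and lies flat on the table on the +x side, to 137 mm from the origin. Origin: centre of the tin's underside, lid not counted; z up
- pad_felt (a point): centre of the felt's upper face, 16 mm above the table; the felt is 70 (x) x 110 (y) mm, axes as the pad's; it does not give noticeably
- notebook: the handmade notebook lying loose on the table (0.35 kg), brown card covers 150 (x) x 105 (y) x 16 mm with a dark cloth spine along its +y edge. Origin: centre of its underside, z up
- label (a point): centre of the blank cream paper label on the notebook's cover, 16 mm above the table: 50 mm along x and 70 mm along y (its long side is y); axes as the notebook's; it lies 18 mm to +x and 9 mm to -y of the notebook's middle. The stamp's x axis must lie along the label's y axis, either way round
- round_stamp_mid (a point): bystander: round wooden stamp, 40 mm across, 66 mm tall, with a turned handle; this point is half-way up
- square_stamp_mid (a point): bystander: small square wooden stamp, 30 x 30 mm, 62 mm tall; this point is half-way up
- glue_stick_mid (a point): bystander: glue stick standing beyond the notebook, 29 mm across, 92 mm tall; this point is half-way up
- ink_bottle_mid (a point): bystander: small square ink bottle with a tall cap beside the pad, 28 x 28 mm, 68 mm tall; this point is half-way up
- glue_cap: bystander: loose glue-stick cap, 29 mm across, 24 mm tall, near the notebook; origin in the middle of its underside
- scissors: bystander: scissors lying flat, about 185 mm long, 10 mm high; origin at their middle on the table
- tape: bystander: roll of clear tape lying flat, 60 mm across, 18 mm high; origin in the middle of its underside
Mind the look-alikes: they are no part of the job. What is shaped like the stamp but turquoise is not meant.

How it is judged:
On the way:
1. the oblong stamp's rubber face is dabbed flat in the middle of the ink pad's felt (contact force between stamp and pad above 2 N and horizontal distance between stamp_face and pad_felt below 0.015 m and angle between the z axis of stamp_grip and the z axis of pad_felt, either way round below 0.1 rad), for 0.15 s.
At the end, for the whole second after the job is handed in: the stamp, still gripped, presses on the notebook with 2.5 to 10 N, at rest, centred within 5 mm on the label, long side within 0.10 rad of the label's, flat within 0.07 rad; the hand does not touch the notebook, and the label is within 10 mm of where it began (contact force between stamp and notebook between 2.5 and 10 N and horizontal distance between stamp_face and label below 0.005 m and angle between the x axis of stamp_grip and the y axis of label, either way round below 0.1 rad and angle between the z axis of stamp_grip and the z axis of label, either way round below 0.07 rad and contact force between the fingers and stamp above 1.5 N and contact force between the arm and notebook below 0.3 N and linear speed of stamp below 0.02 m/s and distance of label from where it was at the start of the episode below 0.01 m); the arm keeps its last pose, push and grip.
It fails at once if the stamp touches the cover more than 10 mm off the label's centre (contact force between stamp and notebook above 0.5 N and horizontal distance between stamp_face and label above 0.01 m).
It fails at once if the stamp is pressed hard (over 20 N) on the notebook or the ink pad (contact force between stamp and notebook above 20 N or contact force between stamp and pad above 20 N).
It fails at once if the notebook or the ink pad is shoved more than 15 mm (distance of any of label, pad_felt from where it was at the start of the episode above 0.015 m).
It fails at once if another thing on the table is displaced by more than 15 mm (distance of any of round_stamp_mid, square_stamp_mid, glue_stick_mid, ink_bottle_mid, glue_cap, scissors, tape from where it was at the start of the episode above 0.015 m).
It also fails if it takes over 51 s, if anything falls off the work surface, if the arm or the gripper's body presses on something with over 40 N, if the wrist force passes 120 N, or if a joint passes its speed limit or range.

## Robot

A 6-joint arm with a two-finger parallel gripper is mounted at the origin on the work surface. World frame = base frame: x ahead of the robot, y to its left, z up, the work surface at z = 0. Lengths are in m, angles in rad, forces in N, time in s.
With the tool pointing down it reaches from about 0.325 to 0.9 m from the base axis. Payload 6.1 kg.
Tool frame: the origin (TCP) lies on the centre line of the jaws, within the pads' length; the fingertips stand 25 mm ahead of it and the grasp point (between the pads) lies 6 mm ahead of it; z points along the fingers, y is the line along which they close (so a half turn about z gives the same grasp; the last joint's range is limited). The gripper opens to 85 mm and grips with 20 to 120 N. Pads are 22 mm wide; open, the fingers measure 114 mm over their backs; the gripper's body (76 mm by 85 mm) begins 54 mm behind the grasp point. The pads swing forward as they close: fully open they stand 13 mm farther back than shut.
Start: joints at [-1.443, 0.22, 1.526, -0, 1.395, -0.126], TCP at [0.157, -0.605, 0.256] pointing down, gripper open.
Joint ranges: [-2.98, 2.98], [-0.91, 2.08], [0.09, 2.57], [-1.24, 4.39], [0.2, 2.65], [-2.68, 2.68]. Speed limits (rad/s): [2.57, 2.57, 3.01, 3.14, 3.14, 3.14].

## Interface

Orientations are given as a rotation vector (axis times angle).
In Python, from plant import robot gives the robot as it stands. Calls block until the motion is done:
- robot.move_to(position, orientation): joint-space move of the TCP to a pose.
- robot.move_straight(position, orientation=None, velocity=0.15): straight line of the TCP; orientation=None keeps the orientation; velocity is the mean speed in m/s.
- robot.move_joints(angles): joint-space move.
- robot.set_gripper(opening): opening from 0.0 (shut) to 1.0 (fully open); the grip force is fixed at half the most; returns when the fingers have stopped.
- robot.pause(seconds).
- robot.solve_ik(position, orientation): joint angles nearest the present ones, or None.
- robot.observe(): the state.
- robot.snapshot(name): name is "side" or "top" or "wrist"; returns the picture (480x640x3 uint8, red, green, blue); there is no depth.
- robot.get_calibration(name): a dict with "vfov" (degrees; the focal length in pixels is half the picture's height over the tangent of half this angle, whatever the lens; pixels are square), "cx", "cy" (the principal point, pixels), "cam_to_world" (4x4, takes a point from camera to world coordinates); the wrist camera has in their place "T_tool_cam" (4x4, takes a point from camera to tool coordinates, whose origin is the TCP and whose axes are the flange's). Camera axes: x right, y down, z forward; pixel columns grow to the right and rows downward; lengths in m; the calibration is good to about 2 mm. A picture is of the moment at which its call begins: read the wrist's pose just before it. get_calibration takes no time and is no camera call.
A pose or a line that the arm cannot do raises robot.IKError and nothing moves.
- robot.sign_off(): hands the job in; it is judged then, once.
Trained networks look in the newest picture that a camera, given by its name, has taken for a name from the list of things; names that differ only in an ending like _2 or _b are one class to them, and where a whole thing is asked for, a point or a joint stands for the part that bears it (a point fixed in the world has none). Each returns a list of dicts, best first, with "confidence" (0 to 1); they miss things now and then, are a little off and sometimes report something else, mostly with a low value. They report only what shows in the picture. A call takes as long as a camera call. They do not tell look-alikes from the thing itself.
- robot.outline_of(camera, name): "region" (480x640 bool, what is visible of it) and "pixel" ([row, column] in pixels, amid what is visible of it).
- robot.mark_of(camera, name): "pixel" ([row, column] in pixels: a listed point, or the origin of a listed thing).
The state is a dict: "clock": time; "q": joint angles; "joint_velocities": joint speeds; "joint_torque": joint torques, N m; "tool_pos": TCP position; "eef_rot": TCP orientation; "force": force on the tool from outside, world axes, zero at the start; "wrist_torque": the same for the moment, N m; "grip_width": opening from 0.0 (shut) to 1.0 (fully open); "grip_force": force on a finger pad.
Only numpy, scipy, OpenCV 4.12 (cv2) and the standard library are available. Lean on these libraries where they do the work, as an engineer would, in place of code of your own. Each camera call takes 0.05 s, during which the arm holds its last target. There are 200 camera calls.

## Working session

There is one attempt and no reset: what is moved stays moved. The work goes in short steps, each a Python script; the robot and the scene stay as the last script left them, time stands still between calls to the robot, and variables do not carry over. Pictures are saved under pics/ and viewed, at most 10 in all, crops included, and the job is handed in when it is done.

```bash
mkdir -p pics; ls; cat > h.py <<'E'
import numpy as np, cv2
from scipy.spatial.transform import Rotation as R
from plant import robot
def cam(name):
    c=robot.get_calibration(name)
    if 'cam_to_world' in c: T=np.array(c['cam_to_world'])
    else:
        o=robot.observe(); W=np.eye(4); W[:3,:3]=R.from_rotvec(o['eef_rot']).as_matrix(); W[:3,3]=o['tool_pos']
        T=W@np.array(c['T_tool_cam'])
    return c,T,240/np.tan(np.radians(c['vfov'])/2)
def ray(ct,px,z):
    c,T,f=ct; px=np.atleast_2d(px)
    d=np.c_[(px[:,1]-c['cx'])/f,(px[:,0]-c['cy'])/f,np.ones(len(px))]@T[:3,:3].T
    return T[:3,3]+d*((z-T[2,3])/d[:,2])[:,None]
def snap(name,fn=None):
    ct=cam(name); im=robot.snapshot(name)
    if fn: cv2.imwrite('pics/'+fn,im[:,:,::-1])
    return ct,im
E
python3 - <<'E'
from h import *
for n in ('top','side'):
    ct,im=snap(n,n+'0.png'); print(n,ct[0].keys(),ct[1][:3].round(3).tolist(),ct[2])
    for t,z in dict(stamp=0,stamp_grip=.052,pad_felt=.016,label=.016,notebook=0,round_stamp_mid=.033,square_stamp_mid=.031,glue_stick_mid=.046,ink_bottle_mid=.034,glue_cap=0,scissors=0,tape=0).items():
        for m in robot.mark_of(n,t)[:3]: print(t,np.round(m['pixel'],1),round(m['confidence'],2),ray(ct,m['pixel'],z)[0].round(3))
E
```

```text
pics
top dict_keys(['vfov', 'cx', 'cy', 'cam_to_world']) [[-0.014, -0.997, 0.071, 0.427], [-1.0, 0.013, -0.007, 0.014], [0.006, -0.071, -0.997, 1.096]] 532.8147329768332
stamp [261.1 132.1] 0.88 [0.441 0.39  0.   ]
stamp [262.6 210.9] 0.57 [0.436 0.229 0.   ]
stamp [230.4 459.1] 0.35 [ 0.495 -0.283  0.   ]
stamp_grip [260.8 203.6] 0.93 [0.439 0.233 0.052]
stamp_grip [257.5 116.6] 0.88 [0.448 0.403 0.052]
pad_felt [238.7 326. ] 0.62 [ 0.481 -0.007  0.016]
label [227.6 461.8] 0.87 [ 0.5   -0.284  0.016]
notebook [310.2 142.4] 0.65 [0.341 0.368 0.   ]
notebook [302.  250.2] 0.62 [0.355 0.149 0.   ]
round_stamp_mid [214.8 136.9] 0.9 [0.533 0.37  0.033]
square_stamp_mid [168.2 204.9] 0.8 [0.626 0.235 0.031]
glue_stick_mid [179.  440.2] 0.81 [ 0.596 -0.236  0.046]
glue_stick_mid [292.  466.1] 0.47 [ 0.371 -0.28   0.046]
glue_stick_mid [286.3 311.6] 0.41 [0.387 0.023 0.046]
ink_bottle_mid [285.5 312.7] 0.44 [0.388 0.021 0.034]
glue_cap [182.3 440.2] 0.68 [ 0.596 -0.247  0.   ]
glue_cap [287.2 462.7] 0.5 [ 0.379 -0.287  0.   ]
scissors [310.2 145.5] 0.7 [0.341 0.362 0.   ]
tape [304.8 251.7]
[... 401 characters left out ...]
2.5] 0.19 [ 0.474 -0.204  0.052]
pad_felt [254.6 324.7] 0.61 [ 0.48  -0.003  0.016]
label [173.3 324.8] 0.72 [ 0.497 -0.275  0.016]
label [420.3 272.8] 0.48 [0.543 0.363 0.016]
notebook [177.7 333.5] 0.69 [ 0.475 -0.279  0.   ]
round_stamp_mid [420.1 271.3] 0.65 [0.543 0.37  0.033]
round_stamp_mid [171.8 323.4] 0.64 [ 0.499 -0.26   0.033]
glue_stick_mid [172.7 281.5] 0.82 [ 0.599 -0.234  0.046]
glue_stick_mid [261.5 368.5] 0.5 [0.39  0.037 0.046]
ink_bottle_mid [259.9 366.3] 0.6 [0.393 0.022 0.034]
ink_bottle_mid [340.5 234.6] 0.16 [0.628 0.23  0.034]
glue_cap [174.3 371.3] 0.54 [ 0.379 -0.299 -0.   ]
scissors [436.8 397.5] 0.75 [0.34  0.369 0.   ]
tape [325.6 382.5] 0.62 [0.36  0.157 0.   ]
```

View pics/top0.png

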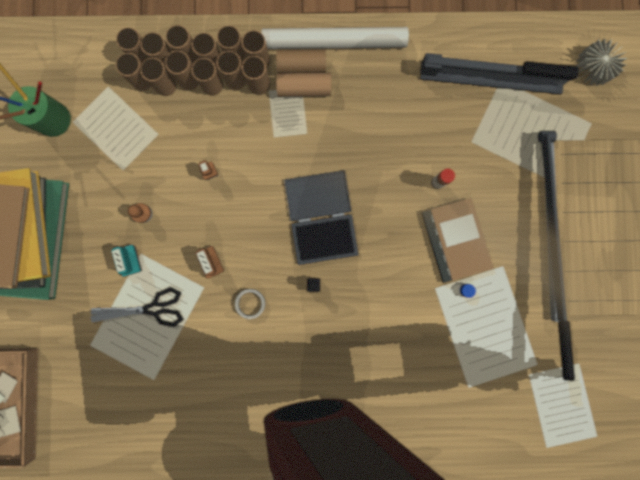

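View pics/side0.png

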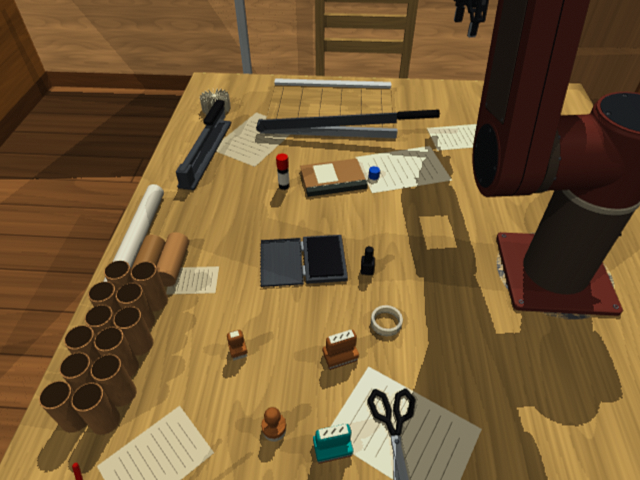

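The top view shows the wooden oblong stamp at about row 261, col 208, with the turquoise look-alike at (260,125). The pad felt is at (240,325), with its lid towards +x. The label is at (229,461), and the notebook's spine is on the left (+y). I'll look at the label, the pad and the stamp from close up with the wrist camera.

```bash
cat >> h.py <<'E'
def down(yaw):  # tool z down; tool y along (cos(yaw), sin(yaw)) in world
    y=np.array([np.cos(yaw),np.sin(yaw),0]); z=np.array([0,0,-1.]); return R.from_matrix(np.c_[np.cross(y,z),y,z]).as_rotvec()
def fold(a): return (a+np.pi/2)%np.pi-np.pi/2
def look(target,yaw,h):  # TCP position such that the wrist camera's axis hits target from height h above it
    T=np.array(robot.get_calibration('wrist')['T_tool_cam']); M=R.from_rotvec(down(yaw)).as_matrix()
    p=M@T[:3,3]; d=M@T[:3,2]
    return np.array(target)-d*h/-d[2]-p
E
python3 - <<'E'
from h import *
o=robot.observe(); M=R.from_rotvec(o['eef_rot']).as_matrix(); print('tool axes',M.round(2).tolist(), o['clock'],o['grip_width'])
print(np.array(robot.get_calibration('wrist')['T_tool_cam']).round(3).tolist())
yaw0=np.arctan2(M[1,1],M[0,1]); print('yaw0',yaw0)
views=[('label',(.4985,-.28,.016),('label','notebook','glue_cap','glue_stick_mid')),('pad_felt',(.481,-.006,.016),('pad_felt','pad','ink_bottle_mid')),('stamp_grip',(.441,.232,.052),('stamp_grip','stamp'))]
for n,t,ns in views:
    best=None
    for yaw in (np.pi/2,-np.pi/2,0,np.pi):
        for h in (.32,.28):
            q=robot.solve_ik(look(t,yaw,h),down(yaw))
            if q is not None:
                c=np.abs(np.array(q)-robot.observe()['q']).max()
                if best is None or c<best[0]: best=(c,yaw,h)
    if best is None: print('no ik',n); continue
    _,yaw,h=best; robot.move_to(look(t,yaw,h),down(yaw)); robot.pause(.3)
    ct,im=snap('wrist','w_%s.png'%n); o=robot.observe(); print(n,yaw,h,o['tool_pos'],o['clock'])
    for k in ns:
        z=dict(label=.016,pad_felt=.016,stamp_grip=.052,stamp=0.,ink_bottle_mid=.034,glue_stick_mid=.046).get(k,0)
        for m in robot.mark_of('wrist',k)[:2]: print(' mark',k,np.round(m['pixel'],1),round(m['confidence'],2),ray(ct,m['pixel'],z)[0].round(4))
    for k,z in dict(label=.016,pad_felt=.016,stamp_grip=.07,notebook=.016,pad=.012).items():
        if k in ns:
            for m in robot.outline_of('wrist',k)[:2]:
                g=m['region'].astype(np.uint8); cn=max(cv2.findContours(g,0,2)[0],key=cv2.contourArea)[:,0,::-1]
                w=ray(ct,cn,z)[:,:2]; r=cv2.minAreaRect((w*1000).astype(np.float32)); b=cv2.boxPoints(r)
                e=max(b[1]-b[0],b[2]-b[1],key=np.linalg.norm)
                print(' outl',k,round(m['confidence'],2),np.round(m['pixel']),'ctr',np.round(r[0],1),'size',np.round(r[1],1),'long yaw',round(fold(np.arctan2(e[1],e[0])),4))
E
```

```text
tool axes [[0.97, 0.25, -0.0], [0.25, -0.97, 0.0], [-0.0, -0.0, -1.0]] 1.3 1.0029636244477782
[[0.0, -0.946, -0.323, 0.082], [1.0, 0.0, 0.0, -0.0], [-0.0, -0.323, 0.946, -0.118], [0.0, 0.0, 0.0, 1.0]]
yaw0 -1.3170232545166742
label 0 0.28 [ 0.4983781  -0.26723201  0.17808276] 3.425
 mark label [237.8 324. ] 0.79 [ 0.4989 -0.2783  0.016 ]
 mark glue_cap [250.6 158.6] 0.84 [ 0.3701 -0.2941  0.    ]
 mark glue_stick_mid [190.8 480.7] 0.81 [ 0.5969 -0.2373  0.046 ]
 outl label 0.68 [224. 296.] ctr [ 475.6 -273.3] size [150.9 107.4] long yaw 0.2726
 outl notebook 0.96 [226. 293.] ctr [ 475.6 -273.4] size [152.5 108.4] long yaw 0.2627
pad_felt 0 0.28 [0.48198887 0.00579977 0.17797406] 5.1417
 mark pad_felt [237.4 316.4] 0.8 [ 0.477 -0.005  0.016]
 mark pad [230.5 318.8] 0.88 [ 0.4786 -0.0047  0.    ]
 mark ink_bottle_mid [209.6 182.5] 0.95 [0.3882 0.0207 0.034 ]
 outl pad_felt 0.89 [218. 383.] ctr [525.    5.6] size [174.7 125.5] long yaw 0.1505
 outl pad 0.59 [216. 386.] ctr [525.5   4.3] size [177.4 127.4] long yaw 0.1508
stamp_grip 0 0.28 [0.4422061  0.24370678 0.21395849] 6.7083
 mark stamp_grip [243.8 316.9] 0.64 [0.4375 0.228  0.052 ]
 mark stamp [  0.9 323.8] 0.86 [ 0.4428  0.3951 -0.    ]
 mark stamp [223.6 316.5] 0.69 [0.4365 0.2279 0.    ]
 outl stamp_grip 0.86 [ 12. 316.] ctr [443.6 371.7] size [19.  51.9] long yaw -0.0018
 outl stamp_grip 0.84 [233. 317.] ctr [435.3 241.7] size [56.6 39.8] long yaw 0.3988
```

```bash
python3 - <<'E'
import cv2,numpy as np
a=[cv2.resize(cv2.imread('pics/w_%s.png'%n),(400,300),interpolation=cv2.INTER_AREA) for n in ('label','pad_felt')]
b=cv2.imread('pics/w_stamp_grip.png')[120:360,160:480]
cv2.imwrite('pics/m1.png',np.vstack([np.hstack(a),np.hstack([cv2.resize(b,(400,300)),np.zeros((300,400,3),np.uint8)])]))
E
```

```text
(no output)
```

View pics/m1.png

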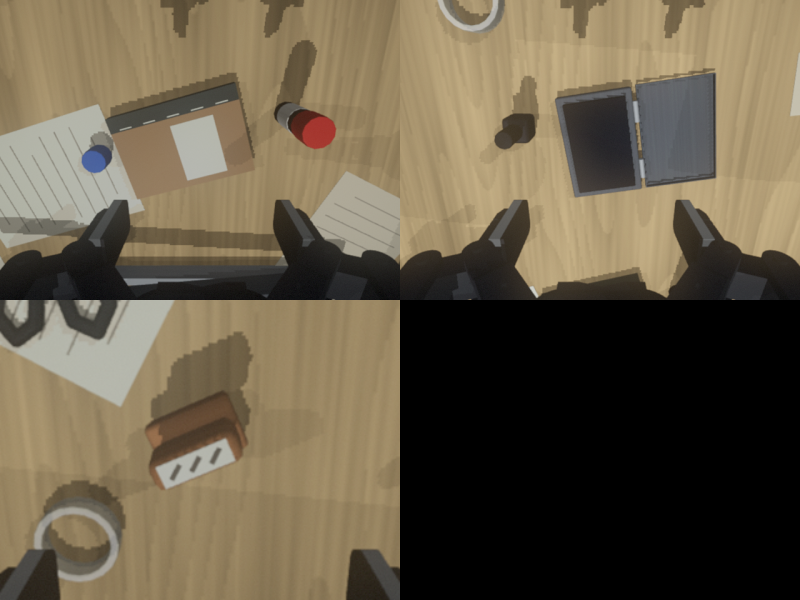

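The wrist views show the wooden stamp with its white patch centred near full-picture (244,317). The label quad is at about (237,324) and the felt at about (237,316). I'll segment these colours for finer positions, and view the stamp from two yaws half a turn apart to cancel the camera bias.

```bash
cat >> h.py <<'E'
def quad(ct,im,z,px,kind):  # rect (mm) of the bright pale / dark blob nearest px, on plane z
    hsv=cv2.cvtColor(im,cv2.COLOR_RGB2HSV); v=hsv[...,2]; s=hsv[...,1]
    m=((v>120)&(s<60)) if kind=='pale' else (v<60)
    n,lab,st,cen=cv2.connectedComponentsWithStats(m.astype(np.uint8),connectivity=4)
    ok=[i for i in range(1,n) if st[i,4]>150]; i=min(ok,key=lambda i:np.hypot(cen[i][1]-px[0],cen[i][0]-px[1]))
    f=cv2.morphologyEx((lab==i).astype(np.uint8),cv2.MORPH_CLOSE,np.ones((9,9)))
    c=max(cv2.findContours(f,0,1)[0],key=cv2.contourArea)[:,0,::-1]
    r=cv2.minAreaRect((ray(ct,c,z)[:,:2]*1000).astype(np.float32)); b=cv2.boxPoints(r); e=max(b[1]-b[0],b[2]-b[1],key=np.linalg.norm)
    return np.array(r[0])/1000,np.sort(r[1]).round(1),fold(np.arctan2(e[1],e[0])),cen[i][::-1].round(1)
E
python3 - <<'E'
from h import *
print('stamp',quad(*snap('wrist'),.07,(244,317),'pale'))
for yaw in (.40-np.pi/2,.40+np.pi/2):
    robot.move_to(look((.437,.229,.07),yaw,.28),down(yaw)); robot.pause(.3)
    ct,im=snap('wrist','s_%d.png'%(yaw>0)); print(yaw,robot.observe()['clock'],quad(ct,im,.07,(240,320),'pale'))
# stored pictures of label and pad: poses as logged
for n,p,k in (('label',(.4983781,-.26723201,.17808276),'pale'),('pad_felt',(.48198887,.00579977,.17797406),'dark')):
    c,_,f=cam('wrist'); W=np.eye(4); W[:3,:3]=R.from_rotvec(down(0)).as_matrix(); W[:3,3]=p
    print(n,quad((c,W@np.array(c['T_tool_cam']),f),cv2.imread('pics/w_%s.png'%n)[:,:,::-1].copy(),.016,(237,320),k))
E
```

```text
stamp (array([0.43690942, 0.22918629]), array([14.8, 42.6]), np.float32(0.4135785), array([251.5, 316.3]))
-1.1707963267948966 8.3167 (array([0.43660471, 0.22952608]), array([14.1, 42.4]), np.float32(0.4067744), array([237.9, 320.5]))
1.9707963267948965 11.3167 (array([0.43726263, 0.22953833]), array([14.5, 42. ]), np.float32(0.4078622), array([241.7, 322.2]))
label (array([ 0.4961543 , -0.27735776]), array([51. , 70.9]), np.float32(-1.3014419), array([235.8, 318.5]))
pad_felt (array([ 0.48185483, -0.0016111 ]), array([ 69.6, 109.2]), np.float32(-1.4173106), array([222.1, 324.6]))
```

```bash
python3 - <<'E'
from h import *
yaw=.408+np.pi/2; p=np.array([.4370,.2295])
robot.move_to([*p,.13],down(yaw)); robot.move_straight([*p,.058],velocity=.08); robot.pause(.2)
f0=np.array(robot.observe()['force']); robot.set_gripper(0.0); robot.pause(.2)
o=robot.observe(); print(o['clock'],o['grip_width'],o['grip_force'],f0.round(2),np.round(o['force'],2),np.round(o['tool_pos'],4))
robot.move_straight([*p,.14],velocity=.1); robot.pause(.3); o=robot.observe(); print(o['clock'],np.round(o['force'],2),np.round(o['wrist_torque'],3),o['grip_width'])
snap('side','held.png'); i=cv2.imread('pics/held.png')[180:420,200:520]; cv2.imwrite('pics/held_c.png',cv2.resize(i,(640,480)))
E
```

```text
13.8667 0.22937648118992018 60.547049045562744 [-0.06  1.06  0.42] [-0.16  1.04  0.95] [0.437  0.2295 0.058 ]
15.1333 [-0.27 -0.05 -1.27] [-0.022  0.005  0.005] 0.22489545229622343
```

View pics/held_c.png

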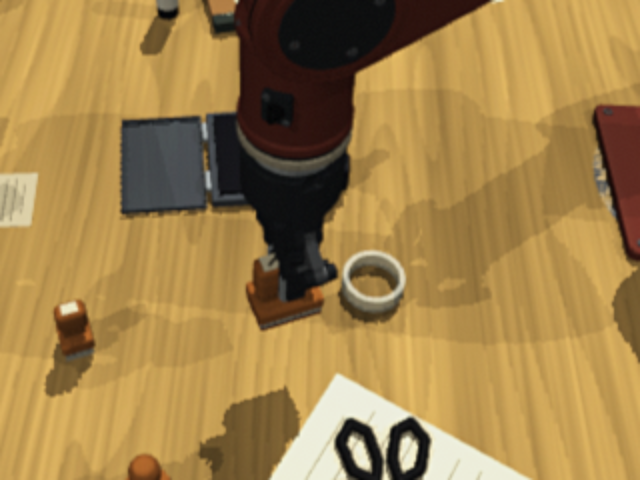

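The stamp is held upright (handle in the jaws, foam hanging level at about crop (315,290)). Next is the dab on the pad.

```bash
cat >> h.py <<'E'
def fz(n=5):
    a=[]
    for _ in range(n): robot.pause(.03); a.append(robot.observe()['force'])
    return np.mean(a,0)
def press(p,z0,zmin,target):
    robot.move_straight([*p,z0],velocity=.08); robot.pause(.3); t=fz(8); z=z0
    while z>zmin:
        z-=.0005; robot.move_straight([*p,z],velocity=.02); f=(fz()-t)
        print(round(z,4),f.round(2),end=' ')
        if f[2]>target: break
    o=robot.observe(); print('\nend',o['clock'],np.round(o['tool_pos'],4),np.round(o['wrist_torque'],3),round(o['grip_width'],3)); return z,t
E
python3 - <<'E'
from h import *
p=(.4819,-.0016); robot.move_to([*p,.14],down(.269)); print(robot.observe()['clock'])
press(p,.0765,.0705,4.2); robot.pause(.4)
robot.move_straight([*p,.15],velocity=.12)
l=np.array([.4962,-.2774,.016]); robot.move_to(look(l,.269,.28),down(.269)); robot.pause(.3)
ct,im=snap('wrist','lab2.png'); print(quad(ct,im,.016,(240,320),'pale'),robot.observe()['clock'])
for m in robot.mark_of('wrist','label')[:1]: print(m['pixel'],ray(ct,m['pixel'],.016))
E
```

```text
16.3
0.076 [ 0.13 -0.34  0.57] 0.0755 [ 0.4  -0.19  0.06] 0.075 [-0.29 -0.61  0.07] 0.0745 [ 0.02 -0.24  0.16] 0.074 [-0.1   0.06  1.42] 0.0735 [-0.06 -0.73  2.31] 0.073 [-0.65 -0.34  3.44] 0.0725 [-0.58 -0.02  4.44] 
end 21.1417 [ 0.482  -0.0016  0.0726] [ 0.041  0.051 -0.028] 0.226
(array([ 0.48965222, -0.25852051]), array([28.9, 50.8]), np.float32(0.27063417), array([214.4, 319.5])) 23.7167
[242.5, 324.5] [[ 0.49874349 -0.27775955  0.016     ]]
```

View pics/lab2.png

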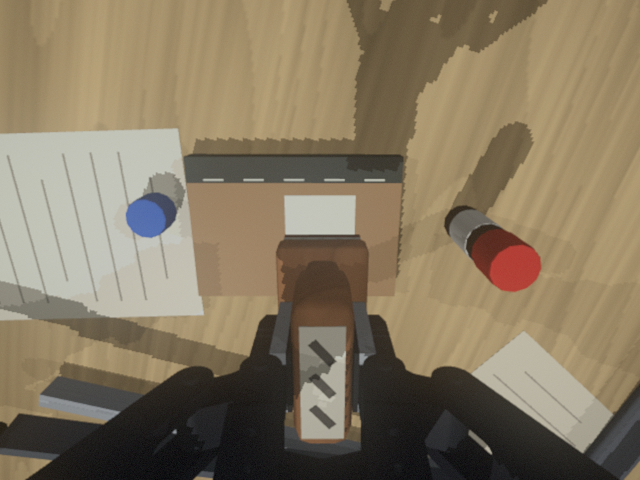

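The stamp hangs square in the jaws (patch at about (384,322)) and covers the lower part of the label. The label's top edge is at row 196, cols 284–356. From that edge the centre is (0.4951,-0.2783), against (0.4962,-0.2774) from the full view, so I'll use the mean.

```bash
python3 - <<'E'
from h import *
o=robot.observe(); im=cv2.imread('pics/lab2.png')[:,:,::-1].copy(); tp=np.array(o['tool_pos'])
q=quad(cam('wrist'),im,tp[2]+.012,(384,322),'pale'); M=R.from_rotvec(o['eef_rot']).as_matrix()
print('patch in tool xy',(M.T@np.r_[q[0]-tp[:2],0]).round(4),q[1:])
p=np.array([.4957,-.2778]); robot.move_to([*p,.12],down(.2697))
z,t=press(p,.0765,.0710,4.5); robot.pause(.3); f=fz(15)-t; print('settled',z,f.round(2),robot.observe()['clock'],robot.observe()['grip_force'])
snap('side','end.png'); i=cv2.imread('pics/end.png')[110:230,230:430]; cv2.imwrite('pics/end_c.png',cv2.resize(i,(800,480)))
E
```

```text
patch in tool xy [-0.0012 -0.0009  0.    ] (array([14.3, 42.1]), np.float32(-1.2969531), array([382.4, 323.1]))
0.076 [-0.13 -0.14  0.14] 0.0755 [ 0.31 -0.31  0.2 ] 0.075 [ 0.22 -0.04 -0.01] 0.0745 [-0.11 -0.2  -0.24] 0.074 [-0.49 -0.45  1.6 ] 0.0735 [ 0.16 -0.41  2.19] 0.073 [-0.53  0.16  3.19] 0.0725 [-0.52 -0.3   4.37] 0.072 [-0.58  0.09  5.38] 
end 29.125 [ 0.4958 -0.2779  0.0721] [0.074 0.006 0.039] 0.226
settled 0.072 [-0.07 -0.3   5.29] 29.925 60.979886054992676
```

View pics/end_c.png

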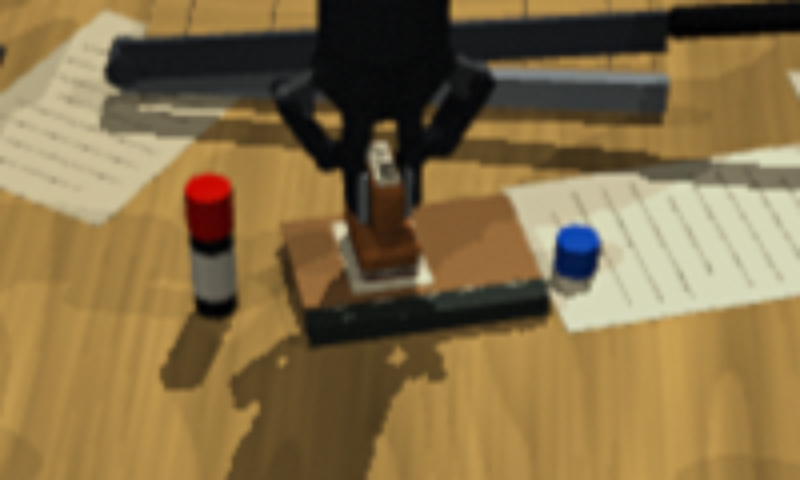

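The stamp sits squarely on the label with even margins (crop 345–430 × 225–290). The force has settled at 5.3 N and nothing else looks disturbed, so I'm handing in.

```bash
python3 -c "
from plant import robot
print(robot.sign_off())"
```

```text
the job is handed in; nothing more can be done
None
```

I dabbed the stamp on the ink pad at about 4.4 N and handed in with it still gripped, pressing on the label at about 5.3 N; it looks centred and square in the last picture, but no verdict came back.

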